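# Index the finial to its next station

## Task

Index the gilded finial round to its next station on the dividing head: pull the lock pin up, turn the bar knob clockwise until you feel its detent drop into the hidden notch of the next station, and push the lock pin fully home there. Never force the pin, do not touch the finial, and leave the other things on the bench where they are.

Things in the scene. Friction and masses are not known exactly. Their poses are not given: they have to be found in the camera images.
- dividing_head: Dividing head fixed to the bench: plywood foot 150x445x16 mm, round grey drum 146 mm across with a turning aluminium cap (139 mm across, upper face 85 mm above the bench), two bars to a grey tailstock. Origin: on the bench, on the vertical axis of drum, cap and knob; -y points along the foot to the tailstock, x away from the robot. The notched index plate is hidden inside the drum.
- knob (a joint): Turn of cap and bar knob, rad, growing clockwise from above; starts at 0, the first station; stops at -0.1 and 1.85. The next station is 0.75 to 1.4 rad on, unmarked, the only other one. Light drag, up to 0.1 N m. A spring ball drops into a V notch at each: 0.3 to 0.5 N m to leave it; in the last 0.05 rad before its middle it pulls the knob on (torque dips by 0.3 N m or so), beyond it resists.
- knob_grip (a point): On the knob's axis, in the black bar grip, 10 mm below its top. The bar is 46 mm long and 13 mm wide, free down to 18 mm below this point (black disc 42 mm across), the cap 24 mm below. It points from the axis to the lock pin and turns with the cap (x along the bar to the pin, z up). Let go within 0.04 rad of a station's middle, the knob centres itself.
- lock_pin (a joint): Lift of the lock pin, m: 0 home, 0.012 fully up (a stop). Starts home in the first station, so the knob is locked. Slides against 3 N of friction and stays where it is left; 4 to 8 N push it home. It goes home only within about 0.03 rad of a station's middle; elsewhere its nose stands on the blank plate, about 8.5 mm up.
- pin_head (a point): Centre of the top of the lock pin's round black head, 18 mm across and 20 mm high, 60 mm from the knob's axis, near the cap's rim, turning with the cap. Home: top 116 mm above the bench, head's underside 3 mm above a brass bush 19 mm across. z up, x radially outward from the knob's axis.
- pin_nose: Steel shaft of the lock pin, inside cap and drum, 6 mm across with a round end, moving with the pin; notches are 9.6 mm wide. Origin on the pin's axis, 41 mm below the top of the head. The plate is spoilt if nose and plate press on each other with over 30 N, from above or sideways.
- spindle: Steel chuck with the freshly gilded finial (about 196 mm long, 38 mm across at its thickest), lying along the foot between drum and tailstock, axis 46 mm above the bench; geared to turn with the knob. Origin at the drum end of the chuck. Not to be touched.
- slip_stone: Bystander: grey slip stone, 58x22x14 mm, left of the stand. Origin at the centre of its underside.
- sand_block: Bystander: cork sanding block, 46x71x23 mm, left of the stand. Origin at the centre of its underside.
- size_jar: Bystander: screw-lid jar with a black lid, 58 mm across, 75 mm high, right of the stand. Origin at the centre of its underside.
- bole_jar: Bystander: screw-lid jar with a white lid, 62 mm across, 62 mm high, right of the stand. Origin at the centre of its underside.
- powder_vial: Bystander: corked glass vial, 29 mm across, 66 mm high, left of the stand near the bench's far edge. Origin at the centre of its underside.

How it is judged (in metres and radians):
On the way, in this order (a step that is already met when the one before it is completed fails the run):
1. the lock pin is pulled up out of the first station (value of joint lock_pin above 0.009 m), for 0.2 s.
2. the knob is turned clockwise well clear of the first station, with the pin up (value of joint knob above 0.6 rad and value of joint lock_pin above 0.009 m), for 0.2 s.
At the end, for the whole second after the job is handed in: the lock pin is home (within 2 mm) in the next station, with the knob over 0.6 rad clockwise of the first and still, and each bystander within 30 mm of where it stood (value of joint lock_pin below 0.002 m and value of joint knob above 0.6 rad and velocity of joint knob between -0.05 and 0.05 rad/s and distance of each of slip_stone, sand_block, powder_vial, size_jar, bole_jar from where it was at the start of the episode below 0.03 m); the robot touches nothing.
It fails at once if the lock pin's nose is forced against the index plate (contact force between pin_nose and dividing_head above 30 N).
It fails at once if the gilded finial is touched (contact force between spindle and the fingers above 0.5 N or contact force between spindle and the arm above 0.5 N).
It fails at once if a bystander is knocked away (distance of any of slip_stone, sand_block, powder_vial, size_jar, bole_jar from where it was at the start of the episode above 0.05 m).
It also fails if it takes over 72 s, if anything falls off the work surface, if the arm or the gripper's body presses on something with over 40 N, if the wrist force passes 120 N, or if a joint passes its speed limit or range.

## Robot

A 6-joint arm with a two-finger parallel gripper is mounted at the origin on the work surface; the furniture and walls round the work are solid. World frame = base frame: x ahead of the robot, y to its left, z up, the work surface at z = 0. Lengths are in m, angles in degrees, forces in N, time in s.
With the tool pointing down it reaches from about 0.35 to 0.875 m from the base axis. Payload 4.2 kg.
Tool frame: the origin (TCP) lies on the centre line of the jaws, within the pads' length; the fingertips stand 19 mm ahead of it and the grasp point (between the pads) is the TCP; x points along the fingers, y is the direction in which the jaws open and shut, and the axes are right-handed (so a half turn about x gives the same grasp; the last joint's range is limited). The gripper opens to 87 mm and grips with 3 to 60 N. Pads are 19 mm wide; open, the fingers measure 117 mm over their backs; the gripper's body (75 mm by 190 mm) begins 51 mm behind the grasp point.
Start: joints at [-61.845, 22.042, 0.453, 0, -68.411, -14.817], TCP at [0.144, -0.608, 0.242] pointing down, gripper open.
Joint ranges: [-179.83, 179.83], [-69.29, 118.12], [-61.27, 80.66], [-181.25, 117.63], [-171.15, -9.14], [-177.46, 177.46]. Speed limits (degrees/s): [159.86, 159.86, 180, 180, 180, 180].

## Interface

Orientations are given as a 3x3 rotation matrix whose columns are the frame's x, y, z axes.
In Python, from station import r, viewer, job, spotter gives the robot as it stands.
- The arm moves only by the tool play_rows, never from a script. Its argument "commands" is a list of rows, each an object of numbers: "fingers": the gripper command: -1 is fully open, 1 is shut, values between are in proportion; "tx", "ty", "tz": the shift along the tool's x, y, z normalised to -1 to 1, where 1 is 750 mm; "ax", "ay", "az": the turn, a rotation vector about the tool's x, y, z normalised to -1 to 1, where 1 is pi rad. In form: [{"fingers": .., "tx": .., "ty": .., "tz": .., "ax": .., "ay": .., "az": ..}, ...]. A call has 1 to 5 rows; each row is the pose to reach, as a shift and turn from the pose commanded when the call began, along the tool's axes at that moment, turning the shorter way round; what a row does not reach only later rows make up. A row lasts 1/12 s, in which the tool goes at most 41.7 mm and 7.16 degrees, less where a joint would pass 70% of its speed; a pose out of reach is approached as far as the arm can. A call with a number of a shift or a turn outside -1 to 1 is refused whole. A call with a gripper value outside its range is refused whole. The fingers move at their own pace and stop on an object; the grip force is fixed at half the most. Time passes only in rows, so rows that repeat a pose let the fingers close. It gives the time, the measured TCP pose, the force and the opening at its end, in the units of the state.
- r.sense(): the state, without advancing time (a new reading comes with each control period).
- viewer.capture(name): name is "scene" or "top" or "wrist"; returns a dict with "image" (420x560x3 uint8, red, green, blue), "fx", "fy", "cx", "cy" (pixels), "dist" ([k1, k2, p1, p2, k3] as OpenCV has them; the pictures are not rectified), "R" (3x3) and "t" (3): a world point X has camera coordinates R X + t; the wrist camera has in their place "mount" (4x4, takes a point from camera to tool coordinates, whose origin is the TCP and whose axes are the tool frame's). Camera axes: x right, y down, z forward; pixel columns grow to the right and rows downward; lengths in m; the calibration is good to about 2 mm. A picture is of the moment at which its call begins: read the wrist's pose just before it. There is no depth.
- job.finish_job(): hands the job in, once; it reports no verdict.
Trained networks look in a picture, given as the dict that the camera call returned (one of the last four; its "shot" number tells which), for a name from the list of things; names that differ only in an ending like _2 or _b are one class to them, and where a whole thing is asked for, a point or a joint stands for the part that bears it (a point fixed in the world has none). Each returns a list of dicts, best first, with "score" (0 to 1); they miss things now and then, are a little off and sometimes report something else, mostly with a low value. They report only what shows in the picture. A call takes as long as a camera call.
- spotter.find_in(name, picture): "uv" ([column, row] in pixels, amid what is visible of it).
- spotter.silhouettes(name, picture): "region" (420x560 bool, what is visible of it) and "uv" ([column, row] in pixels, amid what is visible of it).
The state is a dict: "time_s": time; "joints": joint angles; "joint_velocities": joint speeds; "effort": joint torques, N m; "tcp_pos": TCP position; "ee_rot": TCP orientation; "wrist_force": force on the tool from outside, world axes, zero at the start; "moment": the same for the moment, N m; "gripper_width": opening from 0.0 (shut) to 1.0 (fully open).
Only numpy, scipy, OpenCV 4.12 (cv2) and the standard library are available. Lean on these libraries where they do the work, as an engineer would, in place of code of your own. Each camera call takes 0.05 s, during which the arm holds its last target. There are 200 camera calls.

## Working session

There is one attempt and no reset: what is moved stays moved. The work goes in short steps, Python scripts to look and compute and a tool call to move; the robot and the scene stay as the last step left them, time stands still between calls to the robot, and variables do not carry over. Pictures are saved under pics/ and viewed, about 8 in all and at most 12, crops included, and the job is handed in when it is done.

Besides the shell and the picture viewer there is one more tool, called as name(argument=value, ...), one argument or row to a line, values as JSON. play_rows: Moves the arm, as the interface text tells. Its arguments: {"type":"object","properties":{"commands":{"type":"array"}},"required":["commands"]}

```bash
ls; mkdir -p pics; python3 - <<'E'
from station import r, viewer, job, spotter
import cv2,numpy as np
s=r.sense();print(s)
ims=[]
for c in ["scene","top"]:
    p=viewer.capture(c)
    print(c,{k:np.round(v,4).tolist() for k,v in p.items() if k not in("image","shot")})
    for n in["knob","knob_grip","lock_pin","pin_head","dividing_head","spindle","slip_stone","sand_block","size_jar","bole_jar","powder_vial"]:
        print(n,[(np.round(d["uv"],1).tolist(),round(d["score"],2)) for d in spotter.find_in(n,p)[:2]])
    cv2.imwrite(f"pics/{c}0.png",p["image"][...,::-1])
E
```

```text
pics
{'time_s': 0.0, 'joints': array([-6.18442739e+01,  2.20897470e+01,  3.78762661e-01, -2.89391935e-02,
       -6.84109584e+01, -1.48158498e+01]), 'joint_velocities': array([-0.01531701, -0.02077823,  0.02371328, -0.09901608,  0.0241264 ,
        0.09180672]), 'effort': array([ 2.27789542e-05, -3.90667534e+01,  1.87407088e+01,  4.22013760e+00,
        1.09680853e-02, -2.03557165e-04]), 'tcp_pos': array([ 0.14408292, -0.60757953,  0.24046343]), 'ee_rot': array([[-5.90183402e-04, -2.30545025e-01,  9.73061480e-01],
       [ 2.09803076e-03,  9.73059222e-01,  2.30545762e-01],
       [-9.99997625e-01,  2.17757720e-03, -9.05928478e-05]]), 'wrist_force': array([ 0.41552552,  0.65841038, -0.08191922]), 'moment': array([ 0.01733007, -0.03172386, -0.02302651]), 'gripper_width': 1.0011383949943917}
scene {'fx': 423.5164, 'fy': 423.5164, 'cx': 288.519, 'cy': 215.6258, 'dist': [0.0411, 0.0, 0.0, 0.0, 0.0], 'R': [[-0.7811, -0.6244, -0.0046], [-0.3553, 0.4505, -0.819], [0.5135, -0.6381, -0.5737]], 't': [0.3742, 0.2729, 1.0707]}
knob [([252.9, 264.6], 0.79), ([183.9, 301.6], 0.15)]
knob_grip [([252
[... 295 characters left out ...]
83.4, 304.1], 0.79)]
top {'fx': 516.7625, 'fy': 516.7625, 'cx': 280.659, 'cy': 209.5466, 'dist': [-0.072, 0.0, 0.0, 0.0, 0.0], 'R': [[-0.017, -0.9998, -0.0103], [-0.9814, 0.0187, -0.191], [0.1912, 0.0068, -0.9815]], 't': [-0.0114, 0.4999, 1.3914]}
knob [([206.8, 225.1], 0.63), ([422.7, 229.9], 0.28)]
knob_grip [([203.3, 225.9], 0.9)]
lock_pin [([196.4, 203.5], 0.54)]
pin_head [([194.9, 204.6], 0.53)]
dividing_head [([252.7, 254.3], 0.96), ([198.0, 206.0], 0.45)]
spindle [([267.1, 262.9], 0.61)]
slip_stone [([140.9, 221.9], 0.53)]
sand_block [([130.2, 237.1], 0.74), ([195.7, 205.8], 0.22)]
size_jar [([427.0, 204.1], 0.88)]
bole_jar [([422.9, 228.2], 0.67)]
powder_vial [([148.5, 198.5], 0.52)]
```

```bash
cat > h.py <<'E'
import numpy as np, cv2
def ray(p,uv,R=None,t=None):
    K=np.array([[p["fx"],0,p["cx"]],[0,p["fy"],p["cy"]],[0,0,1]])
    x=cv2.undistortPoints(np.array([[uv]],float),K,np.array(p["dist"],float)).ravel()
    d=np.array([x[0],x[1],1])
    if R is None: R,t=np.array(p["R"]),np.array(p["t"])
    return -R.T@t, R.T@d
def atz(p,uv,z,R=None,t=None):
    o,d=ray(p,uv,R,t); return o+d*(z-o[2])/d[2]
def wristRt(p,s):
    M=np.array(p["mount"]); T=np.eye(4); T[:3,:3]=s["ee_rot"]; T[:3,3]=s["tcp_pos"]
    W=np.linalg.inv(T@M); return W[:3,:3],W[:3,3]
E
python3 - <<'E'
from h import *
from station import viewer
p=viewer.capture("top"); im=p["image"][...,::-1]
for n,uv,z in [("knob",(203.3,225.9),.112),("pin",(195,204.3),.114),("spindle",(267,263),.05),("slip",(140.9,221.9),.01),("sand",(130.2,237.1),.02),("size",(427,204.1),.05),("bole",(422.9,228.2),.05),("vial",(148.5,198.5),.04)]:
    print(n,atz(p,uv,z).round(3))
cv2.imwrite("pics/t1.png",cv2.resize(im[130:330,80:360],None,fx=2.8,fy=2.8,interpolation=cv2.INTER_CUBIC))
E
```

```text
knob [0.447 0.185 0.112]
pin [0.505 0.208 0.114]
spindle [0.351 0.019 0.05 ]
slip [0.479 0.382 0.01 ]
sand [0.434 0.408 0.02 ]
size [ 0.507 -0.43   0.05 ]
bole [ 0.439 -0.414  0.05 ]
vial [0.54  0.354 0.04 ]
```

View pics/t1.png

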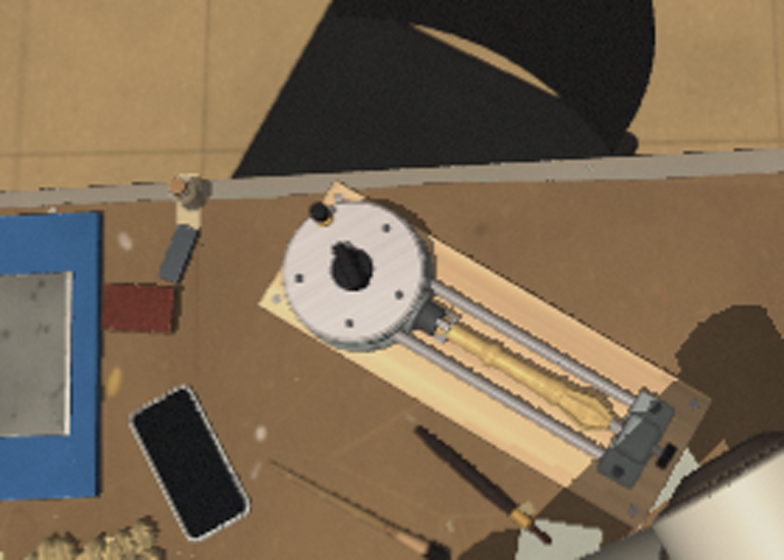

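View pics/scene0.png

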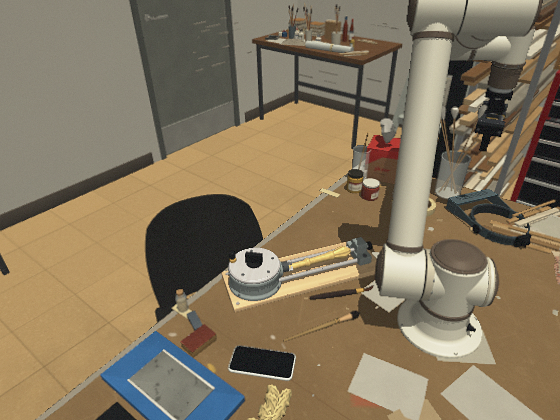

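The view shows the knob at crop (352,266), the pin head at (320,211), the foot running down-right, and the stone, vial and block up and to the left. I'll move over in two legs.

play_rows(
  commands=[
    {"fingers": -1,"tx": -0.0267,"ty": 0.145,"tz": 0.174,"ax": 0,"ay": 0,"az": 0},
    {"fingers": -1,"tx": -0.0267,"ty": 0.145,"tz": 0.174,"ax": 0,"ay": 0,"az": 0},
    {"fingers": -1,"tx": -0.0267,"ty": 0.145,"tz": 0.174,"ax": 0,"ay": 0,"az": 0},
    {"fingers": -1,"tx": -0.0267,"ty": 0.145,"tz": 0.174,"ax": 0,"ay": 0,"az": 0},
    {"fingers": -1,"tx": -0.0267,"ty": 0.145,"tz": 0.174,"ax": 0,"ay": 0,"az": 0},
  ],
)

```text
time_s: 1.67
tcp_pos: [0.2488, -0.4687, 0.2631]
ee_rot: [[0.002, -0.236, 0.972], [-0.001, 0.972, 0.236], [-1.0, -0.002, 0.002]]
wrist_force: [-0.3, -0.4, -0.4]
gripper_width: 0.997
```

play_rows(
  commands=[
    {"fingers": -1,"tx": -0.0267,"ty": 0.145,"tz": 0.174,"ax": 0,"ay": 0,"az": 0},
    {"fingers": -1,"tx": -0.0267,"ty": 0.145,"tz": 0.174,"ax": 0,"ay": 0,"az": 0},
    {"fingers": -1,"tx": -0.0267,"ty": 0.145,"tz": 0.174,"ax": 0,"ay": 0,"az": 0},
    {"fingers": -1,"tx": -0.0267,"ty": 0.145,"tz": 0.174,"ax": 0,"ay": 0,"az": 0},
    {"fingers": -1,"tx": -0.0267,"ty": 0.145,"tz": 0.174,"ax": 0,"ay": 0,"az": 0},
  ],
)

```text
time_s: 2.08
tcp_pos: [0.3511, -0.333, 0.283]
ee_rot: [[0.003, -0.237, 0.972], [-0.001, 0.972, 0.237], [-1.0, -0.002, 0.003]]
wrist_force: [-0.1, -0.7, -0.6]
gripper_width: 1.001
```

play_rows(
  commands=[
    {"fingers": -1,"tx": -0.0267,"ty": 0.145,"tz": 0.174,"ax": 0,"ay": 0,"az": 0},
    {"fingers": -1,"tx": -0.0267,"ty": 0.145,"tz": 0.174,"ax": 0,"ay": 0,"az": 0},
    {"fingers": -1,"tx": -0.0267,"ty": 0.145,"tz": 0.174,"ax": 0,"ay": 0,"az": 0},
    {"fingers": -1,"tx": -0.0267,"ty": 0.145,"tz": 0.174,"ax": 0,"ay": 0,"az": 0},
    {"fingers": -1,"tx": -0.0267,"ty": 0.145,"tz": 0.174,"ax": 0,"ay": 0,"az": 0},
  ],
)

```text
time_s: 2.5
tcp_pos: [0.4534, -0.1969, 0.3026]
ee_rot: [[0.003, -0.236, 0.972], [-0.0, 0.972, 0.236], [-1.0, -0.001, 0.003]]
wrist_force: [-0.8, -1.1, 0.5]
gripper_width: 1.0
```

play_rows(
  commands=[
    {"fingers": -1,"tx": 0,"ty": 0.227,"tz": 0.054,"ax": 0,"ay": 0,"az": 0},
    {"fingers": -1,"tx": 0,"ty": 0.227,"tz": 0.054,"ax": 0,"ay": 0,"az": 0},
    {"fingers": -1,"tx": 0,"ty": 0.227,"tz": 0.054,"ax": 0,"ay": 0,"az": 0},
    {"fingers": -1,"tx": 0,"ty": 0.227,"tz": 0.054,"ax": 0,"ay": 0,"az": 0},
    {"fingers": -1,"tx": 0,"ty": 0.227,"tz": 0.054,"ax": 0,"ay": 0,"az": 0},
  ],
)

```text
time_s: 2.92
tcp_pos: [0.4499, -0.0216, 0.3019]
ee_rot: [[0.001, -0.235, 0.972], [0.001, 0.972, 0.235], [-1.0, 0.001, 0.001]]
wrist_force: [-0.3, -0.1, -0.4]
gripper_width: 0.998
```

play_rows(
  commands=[
    {"fingers": -1,"tx": 0,"ty": 0.227,"tz": 0.054,"ax": 0,"ay": 0,"az": 0},
    {"fingers": -1,"tx": 0,"ty": 0.227,"tz": 0.054,"ax": 0,"ay": 0,"az": 0},
    {"fingers": -1,"tx": 0,"ty": 0.227,"tz": 0.054,"ax": 0,"ay": 0,"az": 0},
    {"fingers": -1,"tx": 0,"ty": 0.227,"tz": 0.054,"ax": 0,"ay": 0,"az": 0},
    {"fingers": -1,"tx": 0,"ty": 0.227,"tz": 0.054,"ax": 0,"ay": 0,"az": 0},
  ],
)

```text
time_s: 3.33
tcp_pos: [0.4505, 0.1536, 0.3015]
ee_rot: [[0.001, -0.235, 0.972], [0.001, 0.972, 0.235], [-1.0, 0.001, 0.001]]
wrist_force: [0.6, 0.7, -0.2]
gripper_width: 0.998
```

```bash
cat > look.py <<'E'
import sys
from h import *
from station import r, viewer, spotter
def look(fn,names=("knob_grip","pin_head")):
    s=r.sense(); p=viewer.capture("wrist"); R,t=wristRt(p,s)
    print("tcp",s["tcp_pos"].round(4),"t",s["time_s"],"j6",s["joints"].round(1))
    print("mount",np.round(p["mount"],4).tolist() ,round(p["fx"],1))
    im=p["image"][...,::-1].copy()
    for n in names:
        z={"knob_grip":.119,"pin_head":.116}[n]
        for d in spotter.silhouettes(n,p)[:2]:
            uv=d["uv"]; print(n,np.round(uv,1),round(d["score"],2),"area",d["region"].sum(),atz(p,uv,z,R,t).round(4))
            if d["score"]>.3: cv2.drawMarker(im,tuple(int(round(a)) for a in uv),(0,0,255),0,8)
    np.savez("last.npz",R=R,t=t,**{k:p[k] for k in("fx","fy","cx","cy","dist")})
    cv2.imwrite(fn,im)
if __name__=="__main__": look(sys.argv[1])
E
python3 look.py pics/w1.png
```

```text
tcp [0.4505 0.1536 0.3015] t 3.3333 j6 [  38.4    4.9  -13.7   -0.   -71.3 -114.9]
mount [[-0.0012, -0.29, 0.957, -0.1436], [1.0, -0.0005, 0.0011, -0.0004], [0.0001, 0.957, 0.29, -0.0787], [0.0, 0.0, 0.0, 1.0]] 357.2
knob_grip [306.3 187.7] 0.94 area 13447 [0.441  0.1789 0.119 ]
pin_head [319.8 250.7] 0.85 area 313 [0.5006 0.209  0.116 ]
```

View pics/w1.png

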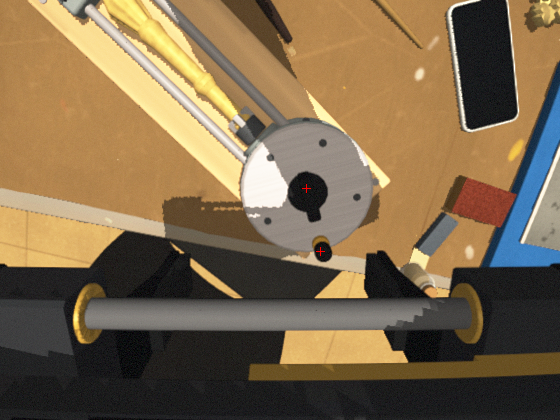

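The wrist view shows the cap around (306,187), the bar nub at (314,213) pointing to the pin head at (322,250). I'll fit the cap's rim to get the axis.

```bash
python3 - <<'E'
from look import *
from scipy.optimize import least_squares
s=r.sense(); p=viewer.capture("wrist"); R,t=wristRt(p,s)
reg=spotter.silhouettes("knob_grip",p)[0]["region"].astype(np.uint8)
c=max(cv2.findContours(reg,0,1)[0],key=len).reshape(-1,2)
P=np.array([atz(p,u,.085,R,t)[:2] for u in c])
f=least_squares(lambda q:np.hypot(*(P-q[:2]).T)-q[2],[.44,.18,.07],loss="soft_l1",f_scale=.001)
print("cap circle",f.x,np.abs(f.fun).mean())
ph=spotter.silhouettes("pin_head",p)[0]["region"].astype(np.uint8)
c=max(cv2.findContours(ph,0,1)[0],key=len).reshape(-1,2)
(e,ax,a)=cv2.fitEllipse(c);print(e,ax)
for z in(.106,.116):
    q=atz(p,e,z,R,t);d=q[:2]-f.x[:2];print(z,q.round(4),np.hypot(*d),np.degrees(np.arctan2(d[1],d[0])))
im=p["image"];k=im[150:270,240:390];g=cv2.resize(k,None,fx=5,fy=5,interpolation=cv2.INTER_CUBIC)[...,::-1].copy()
for z,col in((.085,(0,0,255)),(.119,(0,255,0))):
    X=R@np.r_[f.x[:2],z]+t;uv=np.array([X[0]/X[2]*p["fx"]+p["cx"],X[1]/X[2]*p["fy"]+p["cy"]])
    print(z,uv);cv2.drawMarker(g,tuple(int(v) for v in (uv-[240,150])*5),col,0,20)
cv2.imwrite("pics/w2.png",g)
E
```

```text
cap circle [0.45075728 0.18464054 0.06825141] 0.0011576902286416569
(326.0816345214844, 252.75576782226562) (17.283985137939453, 20.04081916809082)
0.106 [0.5045 0.2137 0.106 ] 0.06112223065641945 28.369445861169616
0.116 [0.5007 0.2112 0.116 ] 0.05657317513847598 28.05551616841149
0.085 [310.51856986 192.04527417]
0.119 [313.70667664 200.53770429]
```

View pics/w2.png

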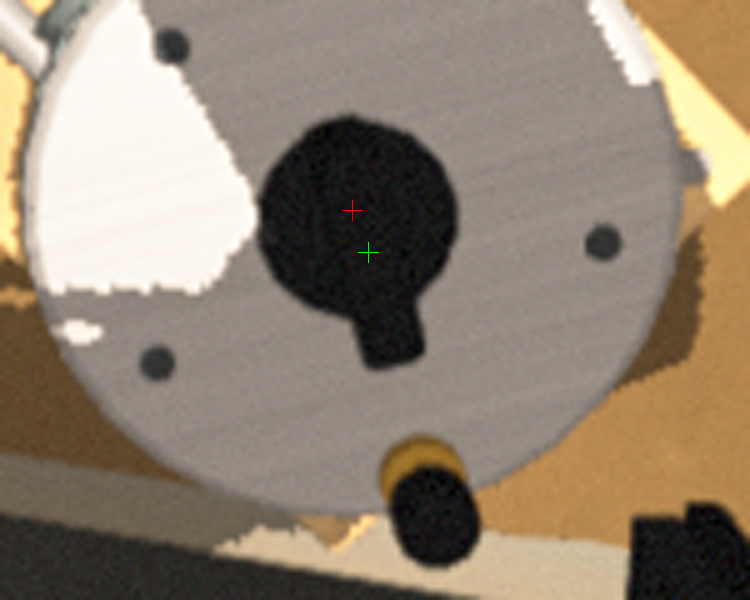

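play_rows(
  commands=[
    {"fingers": -1,"ax": -0.036,"tx": 0,"ty": 0,"tz": 0,"ay": 0,"az": 0},
    {"fingers": -1,"ax": -0.072,"tx": 0,"ty": 0,"tz": 0,"ay": 0,"az": 0},
    {"fingers": -1,"ax": -0.108,"tx": 0,"ty": 0,"tz": 0,"ay": 0,"az": 0},
    {"fingers": -1,"ax": -0.144,"tx": 0,"ty": 0,"tz": 0,"ay": 0,"az": 0},
    {"fingers": -1,"ax": -0.18,"tx": 0,"ty": 0,"tz": 0,"ay": 0,"az": 0},
  ],
)

```text
time_s: 4.05
tcp_pos: [0.4503, 0.148, 0.3018]
ee_rot: [[0.0, -0.718, 0.696], [0.0, 0.696, 0.718], [-1.0, -0.0, 0.0]]
wrist_force: [0.1, -0.2, 0.8]
gripper_width: 1.001
```

play_rows(
  commands=[
    {"fingers": -1,"ax": -0.036,"tx": 0,"ty": 0,"tz": 0,"ay": 0,"az": 0},
    {"fingers": -1,"ax": -0.072,"tx": 0,"ty": 0,"tz": 0,"ay": 0,"az": 0},
    {"fingers": -1,"ax": -0.108,"tx": 0,"ty": 0,"tz": 0,"ay": 0,"az": 0},
    {"fingers": -1,"ax": -0.144,"tx": 0,"ty": 0,"tz": 0,"ay": 0,"az": 0},
    {"fingers": -1,"ax": -0.18,"tx": 0,"ty": 0,"tz": 0,"ay": 0,"az": 0},
  ],
)

```text
time_s: 4.47
tcp_pos: [0.4503, 0.1481, 0.3018]
ee_rot: [[0.0, -0.979, 0.202], [0.0, 0.202, 0.979], [-1.0, -0.0, 0.0]]
wrist_force: [0.0, 0.5, 0.6]
gripper_width: 1.001
```

play_rows(
  commands=[
    {"fingers": -1,"ax": -0.036,"tx": 0,"ty": 0,"tz": 0,"ay": 0,"az": 0},
    {"fingers": -1,"ax": -0.072,"tx": 0,"ty": 0,"tz": 0,"ay": 0,"az": 0},
    {"fingers": -1,"ax": -0.108,"tx": 0,"ty": 0,"tz": 0,"ay": 0,"az": 0},
    {"fingers": -1,"ax": -0.144,"tx": 0,"ty": 0,"tz": 0,"ay": 0,"az": 0},
    {"fingers": -1,"ax": -0.18,"tx": 0,"ty": 0,"tz": 0,"ay": 0,"az": 0},
  ],
)

```text
time_s: 4.88
tcp_pos: [0.4502, 0.1481, 0.3018]
ee_rot: [[0.0, -0.935, -0.354], [0.0, -0.354, 0.935], [-1.0, -0.0, 0.0]]
wrist_force: [-0.1, 0.0, 0.8]
gripper_width: 1.003
```

play_rows(
  commands=[
    {"fingers": -1,"ax": -0.036,"tx": 0,"ty": 0,"tz": 0,"ay": 0,"az": 0},
    {"fingers": -1,"ax": -0.072,"tx": 0,"ty": 0,"tz": 0,"ay": 0,"az": 0},
    {"fingers": -1,"ax": -0.108,"tx": 0,"ty": 0,"tz": 0,"ay": 0,"az": 0},
    {"fingers": -1,"ax": -0.144,"tx": 0,"ty": 0,"tz": 0,"ay": 0,"az": 0},
    {"fingers": -1,"ax": -0.18,"tx": 0,"ty": 0,"tz": 0,"ay": 0,"az": 0},
  ],
)

```text
time_s: 5.3
tcp_pos: [0.4502, 0.1481, 0.3018]
ee_rot: [[0.0, -0.6, -0.8], [0.0, -0.8, 0.6], [-1.0, -0.0, -0.0]]
wrist_force: [-0.1, 0.3, -0.0]
gripper_width: 1.001
```

play_rows(
  commands=[
    {"fingers": -1,"ax": -0.036,"tx": 0,"ty": 0,"tz": 0,"ay": 0,"az": 0},
    {"fingers": -1,"ax": -0.072,"tx": 0,"ty": 0,"tz": 0,"ay": 0,"az": 0},
    {"fingers": -1,"ax": -0.108,"tx": 0,"ty": 0,"tz": 0,"ay": 0,"az": 0},
    {"fingers": -1,"ax": -0.144,"tx": 0,"ty": 0,"tz": 0,"ay": 0,"az": 0},
    {"fingers": -1,"ax": -0.18,"tx": 0,"ty": 0,"tz": 0,"ay": 0,"az": 0},
  ],
)

```text
time_s: 5.72
tcp_pos: [0.4503, 0.1481, 0.3018]
ee_rot: [[0.0, -0.078, -0.997], [0.0, -0.997, 0.078], [-1.0, -0.0, -0.0]]
wrist_force: [-0.1, 0.2, -0.2]
gripper_width: 0.995
```

play_rows(
  commands=[
    {"fingers": -1,"ax": -0.036,"tx": 0,"ty": 0,"tz": 0,"ay": 0,"az": 0},
    {"fingers": -1,"ax": -0.072,"tx": 0,"ty": 0,"tz": 0,"ay": 0,"az": 0},
    {"fingers": -1,"ax": -0.108,"tx": 0,"ty": 0,"tz": 0,"ay": 0,"az": 0},
    {"fingers": -1,"ax": -0.144,"tx": 0,"ty": 0,"tz": 0,"ay": 0,"az": 0},
    {"fingers": -1,"ax": -0.18,"tx": 0,"ty": 0,"tz": 0,"ay": 0,"az": 0},
  ],
)

```text
time_s: 6.13
tcp_pos: [0.4503, 0.1481, 0.3018]
ee_rot: [[0.0, 0.468, -0.884], [0.0, -0.884, -0.468], [-1.0, 0.0, -0.0]]
wrist_force: [-0.0, -0.4, -1.2]
gripper_width: 0.998
```

play_rows(
  commands=[
    {"fingers": -1,"tx": 0.116,"ty": -0.0425,"tz": -0.068,"ax": 0,"ay": 0,"az": 0},
    {"fingers": -1,"tx": 0.116,"ty": -0.0425,"tz": -0.068,"ax": 0,"ay": 0,"az": 0},
    {"fingers": -1,"tx": 0.116,"ty": -0.0425,"tz": -0.068,"ax": 0,"ay": 0,"az": 0},
    {"fingers": -1,"tx": 0.116,"ty": -0.0425,"tz": -0.068,"ax": 0,"ay": 0,"az": 0},
    {"fingers": -1,"tx": 0.116,"ty": -0.0425,"tz": -0.068,"ax": 0,"ay": 0,"az": 0},
  ],
)

```text
time_s: 6.55
tcp_pos: [0.4805, 0.2003, 0.2139]
ee_rot: [[-0.002, 0.464, -0.886], [-0.002, -0.886, -0.464], [-1.0, 0.001, 0.003]]
wrist_force: [-0.2, 0.0, -0.3]
gripper_width: 0.999
```

play_rows(
  commands=[
    {"fingers": -1,"tx": 0,"ty": 0,"tz": 0,"ax": 0,"ay": 0,"az": 0},
    {"fingers": -1,"tx": 0,"ty": 0,"tz": 0,"ax": 0,"ay": 0,"az": 0},
    {"fingers": -1,"tx": 0,"ty": 0,"tz": 0,"ax": 0,"ay": 0,"az": 0},
  ],
)

```text
time_s: 6.8
tcp_pos: [0.4809, 0.2012, 0.2164]
ee_rot: [[0.003, 0.465, -0.885], [0.002, -0.885, -0.465], [-1.0, -0.001, -0.003]]
wrist_force: [0.8, 0.4, -0.2]
gripper_width: 1.005
```

```bash
python3 look.py pics/w3.png
```

```text
tcp [0.4809 0.2012 0.2164] t 6.8 j6 [ 40.6  13.1 -16.3   0.  -60.4  77.1]
mount [[0.0011, -0.2892, 0.9573, -0.1436], [1.0, 0.0002, -0.0011, 0.0007], [0.0001, 0.9573, 0.2892, -0.0807], [0.0, 0.0, 0.0, 1.0]] 357.2
knob_grip [278.1 237.1] 0.8 area 18398 [0.4717 0.1956 0.119 ]
pin_head [138.9  43.1] 0.69 area 1550 [0.5459 0.335  0.116 ]
pin_head [272.3 184.2] 0.65 area 534 [0.5036 0.217  0.116 ]
```

View pics/w3.png

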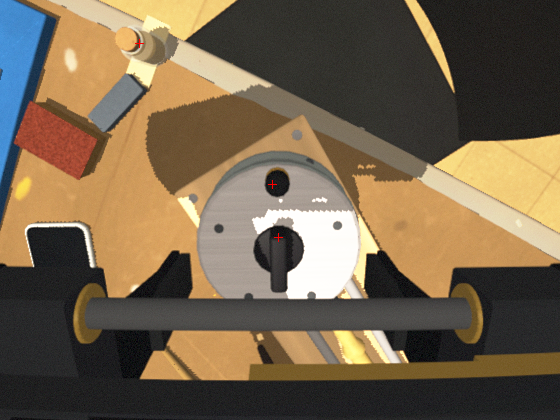

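The bar runs straight down column 279, the disc is centred at about (279,249), and the pin head is at about (277,184). The network's other pin hit, at (139,43), is really the vial.

```bash
python3 - <<'E'
from h import *
import cv2
p=dict(np.load("last.npz")); R,t=p["R"],p["t"]
im=cv2.imread("pics/w3.png")
c=im[160:310,200:360]; cv2.imwrite("pics/w4.png",cv2.resize(c,None,fx=5,fy=5*.8,interpolation=cv2.INTER_CUBIC)) 
for n,uv,z in[("disc",(279,249),.091),("bar end near",(279,291),.119),("pin",(277,184),.116),("pin",(277,184),.106)]:
    print(n,z,atz(p,uv,z,R,t).round(4))
E
```

```text
disc 0.091 [0.4535 0.1853 0.091 ]
bar end near 0.119 [0.4334 0.1748 0.119 ]
pin 0.116 [0.5053 0.2142 0.116 ]
pin 0.106 [0.5034 0.2132 0.106 ]
```

View pics/w4.png

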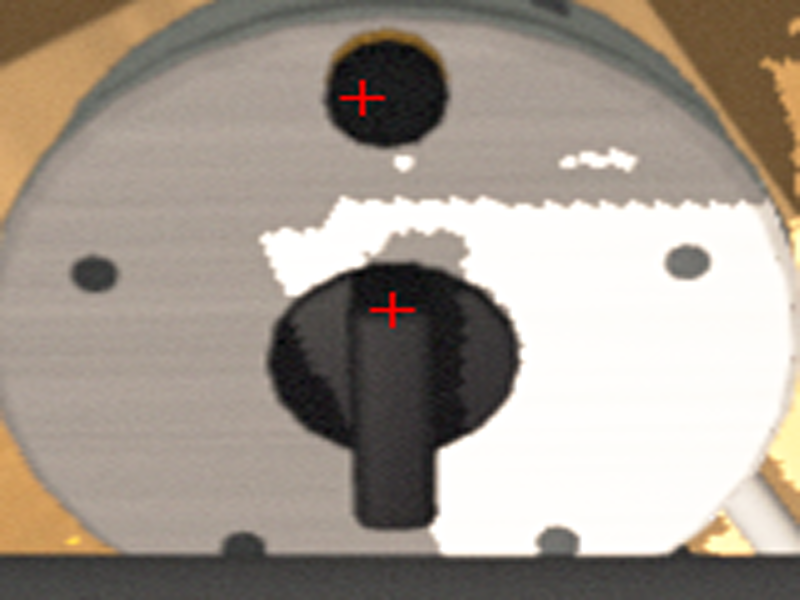

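play_rows(
  commands=[
    {"fingers": -0.2,"tx": 0.088,"ty": 0,"tz": -0.0374,"ax": -0.0065,"ay": 0,"az": 0},
    {"fingers": -0.2,"tx": 0.088,"ty": 0,"tz": -0.0374,"ax": -0.0065,"ay": 0,"az": 0},
    {"fingers": -0.2,"tx": 0.088,"ty": 0,"tz": -0.0374,"ax": -0.0065,"ay": 0,"az": 0},
    {"fingers": -0.2,"tx": 0.088,"ty": 0,"tz": -0.0374,"ax": -0.0065,"ay": 0,"az": 0},
    {"fingers": -0.2,"tx": 0.088,"ty": 0,"tz": -0.0374,"ax": -0.0065,"ay": 0,"az": 0},
  ],
)

```text
time_s: 7.37
tcp_pos: [0.5057, 0.2148, 0.1499]
ee_rot: [[0.002, 0.484, -0.875], [0.001, -0.875, -0.484], [-1.0, 0.0, -0.002]]
wrist_force: [-0.5, -0.4, 0.5]
gripper_width: 0.705
```

play_rows(
  commands=[
    {"fingers": -0.2,"tx": 0,"ty": 0,"tz": 0,"ax": 0,"ay": 0,"az": 0},
    {"fingers": -0.2,"tx": 0,"ty": 0,"tz": 0,"ax": 0,"ay": 0,"az": 0},
    {"fingers": -0.2,"tx": 0,"ty": 0,"tz": 0,"ax": 0,"ay": 0,"az": 0},
  ],
)

```text
time_s: 7.62
tcp_pos: [0.5055, 0.2149, 0.1502]
ee_rot: [[0.002, 0.484, -0.875], [0.002, -0.875, -0.484], [-1.0, -0.0, -0.003]]
wrist_force: [0.0, 0.2, -0.0]
gripper_width: 0.609
```

Now I'll descend 36 mm and check before closing.

play_rows(
  commands=[
    {"fingers": -0.2,"tx": 0.024,"ty": 0,"tz": 0,"ax": 0,"ay": 0,"az": 0},
    {"fingers": -0.2,"tx": 0.048,"ty": 0,"tz": 0,"ax": 0,"ay": 0,"az": 0},
    {"fingers": -0.2,"tx": 0.048,"ty": 0,"tz": 0,"ax": 0,"ay": 0,"az": 0},
    {"fingers": -0.2,"tx": 0.048,"ty": 0,"tz": 0,"ax": 0,"ay": 0,"az": 0},
  ],
)

```text
time_s: 7.95
tcp_pos: [0.505, 0.2144, 0.1127]
ee_rot: [[-0.001, 0.484, -0.875], [-0.001, -0.875, -0.484], [-1.0, 0.0, 0.001]]
wrist_force: [-0.0, 0.3, 2.0]
gripper_width: 0.602
```

```bash
cat > s.py <<'E'
from station import r
s=r.sense();print(round(s["time_s"],2),s["tcp_pos"].round(4),"F",s["wrist_force"].round(1),"M",s["moment"].round(3),"w",round(s["gripper_width"]*87,1),"j6",s["joints"][5].round(2))
E
python3 s.py; python3 look.py pics/w5.png
```

```text
7.95 [0.505  0.2144 0.1127] F [-0.   0.3  2. ] M [-0.068  0.054  0.008] w 52.4 j6 78.97
tcp [0.505  0.2144 0.1127] t 7.95 j6 [ 39.9  22.1 -20.1   0.  -47.8  79. ]
mount [[0.0011, -0.2892, 0.9573, -0.1436], [1.0, 0.0002, -0.0011, 0.0007], [0.0001, 0.9573, 0.2892, -0.0807], [0.0, 0.0, 0.0, 1.0]] 357.2
knob_grip [276.7 295.6] 0.88 area 10122 [0.5062 0.215  0.119 ]
pin_head [273.7 282. ] 0.57 area 1182 [0.51   0.2185 0.116 ]
pin_head [ 62.8 139.2] 0.36 area 3149 [0.524  0.3214 0.116 ]
```

View pics/w5.png

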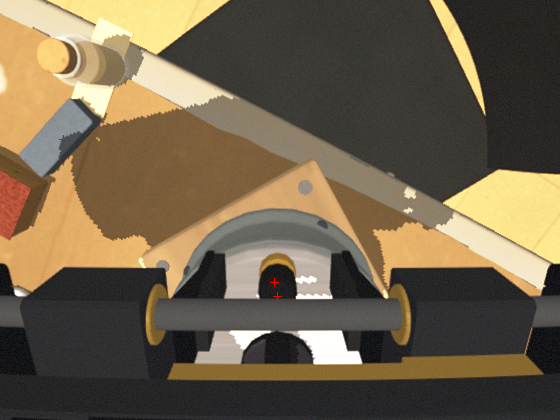

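The head sits centred between the fingers, with the opening clear on both sides. Closing now.

play_rows(
  commands=[
    {"fingers": 1,"tx": 0,"ty": 0,"tz": 0,"ax": 0,"ay": 0,"az": 0},
    {"fingers": 1,"tx": 0,"ty": 0,"tz": 0,"ax": 0,"ay": 0,"az": 0},
    {"fingers": 1,"tx": 0,"ty": 0,"tz": 0,"ax": 0,"ay": 0,"az": 0},
    {"fingers": 1,"tx": 0,"ty": 0,"tz": 0,"ax": 0,"ay": 0,"az": 0},
    {"fingers": 1,"tx": 0,"ty": 0,"tz": 0,"ax": 0,"ay": 0,"az": 0},
  ],
)

```text
time_s: 8.52
tcp_pos: [0.5053, 0.2147, 0.1128]
ee_rot: [[0.0, 0.483, -0.875], [0.0, -0.875, -0.483], [-1.0, -0.0, -0.0]]
wrist_force: [0.2, 0.7, 0.5]
gripper_width: 0.307
```

play_rows(
  commands=[
    {"fingers": 1,"tx": 0,"ty": 0,"tz": 0,"ax": 0,"ay": 0,"az": 0},
    {"fingers": 1,"tx": 0,"ty": 0,"tz": 0,"ax": 0,"ay": 0,"az": 0},
    {"fingers": 1,"tx": 0,"ty": 0,"tz": 0,"ax": 0,"ay": 0,"az": 0},
    {"fingers": 1,"tx": 0,"ty": 0,"tz": 0,"ax": 0,"ay": 0,"az": 0},
    {"fingers": 1,"tx": 0,"ty": 0,"tz": 0,"ax": 0,"ay": 0,"az": 0},
  ],
)

```text
time_s: 8.93
tcp_pos: [0.5053, 0.2147, 0.1127]
ee_rot: [[-0.0, 0.483, -0.875], [0.0, -0.875, -0.483], [-1.0, -0.0, -0.0]]
wrist_force: [-0.2, 0.3, -0.2]
gripper_width: 0.189
```

```bash
python3 s.py
```

```text
8.93 [0.5053 0.2147 0.1127] F [-0.2  0.3 -0.2] M [0.026 0.213 0.011] w 16.4 j6 78.97
```

play_rows(
  commands=[
    {"fingers": 1,"tx": -0.004,"ty": 0,"tz": 0,"ax": 0,"ay": 0,"az": 0},
    {"fingers": 1,"tx": -0.008,"ty": 0,"tz": 0,"ax": 0,"ay": 0,"az": 0},
    {"fingers": 1,"tx": -0.012,"ty": 0,"tz": 0,"ax": 0,"ay": 0,"az": 0},
    {"fingers": 1,"tx": -0.0155,"ty": 0,"tz": 0,"ax": 0,"ay": 0,"az": 0},
    {"fingers": 1,"tx": -0.0155,"ty": 0,"tz": 0,"ax": 0,"ay": 0,"az": 0},
  ],
)

```text
time_s: 9.35
tcp_pos: [0.5053, 0.2147, 0.1247]
ee_rot: [[0.0, 0.483, -0.875], [0.0, -0.875, -0.483], [-1.0, -0.0, -0.0]]
wrist_force: [-0.2, 1.4, -1.1]
gripper_width: 0.191
```

```bash
python3 s.py
```

```text
9.35 [0.5053 0.2147 0.1247] F [-0.2  1.4 -1.1] M [ 0.163  0.221 -0.022] w 16.7 j6 78.97
```

play_rows(
  commands=[
    {"fingers": 0,"tx": 0,"ty": 0,"tz": 0,"ax": 0,"ay": 0,"az": 0},
    {"fingers": 0,"tx": 0,"ty": 0,"tz": 0,"ax": 0,"ay": 0,"az": 0},
    {"fingers": 0,"tx": 0,"ty": 0,"tz": 0,"ax": 0,"ay": 0,"az": 0},
    {"fingers": 0,"tx": -0.0233,"ty": 0,"tz": 0,"ax": 0,"ay": 0,"az": 0},
    {"fingers": 0,"tx": -0.0467,"ty": 0,"tz": 0,"ax": 0,"ay": 0,"az": 0},
  ],
)

```text
time_s: 9.77
tcp_pos: [0.5046, 0.214, 0.1588]
ee_rot: [[-0.002, 0.483, -0.875], [-0.002, -0.875, -0.483], [-1.0, 0.001, 0.003]]
wrist_force: [-0.2, -0.2, 0.5]
gripper_width: 0.463
```

play_rows(
  commands=[
    {"fingers": 0,"tx": 0,"ty": 0,"tz": 0.03,"ax": 0,"ay": 0,"az": 0},
    {"fingers": 0,"tx": 0,"ty": 0,"tz": 0.06,"ax": 0,"ay": 0,"az": 0},
    {"fingers": 0,"tx": 0,"ty": 0,"tz": 0.08,"ax": 0,"ay": 0,"az": 0},
    {"fingers": 0,"tx": 0,"ty": 0,"tz": 0.08,"ax": 0,"ay": 0,"az": 0},
    {"fingers": 0,"tx": 0,"ty": 0,"tz": 0.08,"ax": 0,"ay": 0,"az": 0},
  ],
)

```text
time_s: 10.18
tcp_pos: [0.4528, 0.1855, 0.1599]
ee_rot: [[0.001, 0.484, -0.875], [0.001, -0.875, -0.484], [-1.0, 0.0, -0.001]]
wrist_force: [1.0, 0.3, -0.0]
gripper_width: 0.497
```

```bash
python3 s.py; python3 look.py pics/w6.png
```

```text
10.18 [0.4528 0.1855 0.1599] F [ 1.   0.3 -0. ] M [-0.101  0.037  0.034] w 43.2 j6 77.56
tcp [0.4528 0.1855 0.1599] t 10.1833 j6 [ 41.4  13.5 -25.    0.  -51.4  77.6]
mount [[0.0011, -0.2892, 0.9573, -0.1436], [1.0, 0.0002, -0.0011, 0.0007], [0.0001, 0.9573, 0.2892, -0.0807], [0.0, 0.0, 0.0, 1.0]] 357.2
knob_grip [278.1 212.3] 0.87 area 27198 [0.4748 0.1969 0.119 ]
pin_head [273.2 151.3] 0.94 area 1035 [0.5019 0.2148 0.116 ]
```

View pics/w6.png

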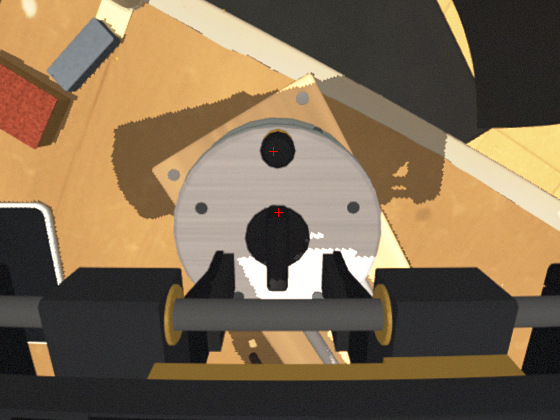

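The pin is up and the bar lies straight between the fingers along column 278. I'll descend and grip it.

play_rows(
  commands=[
    {"fingers": 0,"tx": 0.02,"ty": 0,"tz": 0,"ax": 0,"ay": 0,"az": 0},
    {"fingers": 0,"tx": 0.04,"ty": 0,"tz": 0,"ax": 0,"ay": 0,"az": 0},
    {"fingers": 0,"tx": 0.06,"ty": 0,"tz": 0,"ax": 0,"ay": 0,"az": 0},
    {"fingers": 0,"tx": 0.06,"ty": 0,"tz": 0,"ax": 0,"ay": 0,"az": 0},
    {"fingers": 1,"tx": 0.06,"ty": 0,"tz": 0,"ax": 0,"ay": 0,"az": 0},
  ],
)

```text
time_s: 10.75
tcp_pos: [0.453, 0.1857, 0.1137]
ee_rot: [[-0.001, 0.483, -0.875], [-0.002, -0.875, -0.483], [-1.0, 0.001, 0.002]]
wrist_force: [-0.3, 0.8, -0.1]
gripper_width: 0.474
```

play_rows(
  commands=[
    {"fingers": 1,"tx": 0,"ty": 0,"tz": 0,"ax": 0,"ay": 0,"az": 0},
    {"fingers": 1,"tx": 0,"ty": 0,"tz": 0,"ax": 0,"ay": 0,"az": 0},
    {"fingers": 1,"tx": 0,"ty": 0,"tz": 0,"ax": 0,"ay": 0,"az": 0},
    {"fingers": 1,"tx": 0,"ty": 0,"tz": 0,"ax": 0,"ay": 0,"az": 0},
    {"fingers": 1,"tx": 0,"ty": 0,"tz": 0,"ax": 0,"ay": 0,"az": 0},
  ],
)

```text
time_s: 11.17
tcp_pos: [0.4529, 0.186, 0.1148]
ee_rot: [[0.001, 0.483, -0.875], [0.001, -0.875, -0.483], [-1.0, -0.001, -0.001]]
wrist_force: [-1.3, -0.4, 3.1]
gripper_width: 0.146
```

play_rows(
  commands=[
    {"fingers": 1,"tx": 0,"ty": 0,"tz": 0,"ax": 0,"ay": 0,"az": 0},
    {"fingers": 1,"tx": 0,"ty": 0,"tz": 0,"ax": 0,"ay": 0,"az": 0},
    {"fingers": 1,"tx": 0,"ty": 0,"tz": 0,"ax": 0,"ay": 0,"az": 0},
    {"fingers": 1,"tx": 0,"ty": 0,"tz": 0,"ax": 0,"ay": 0,"az": 0},
  ],
)

```text
time_s: 11.5
tcp_pos: [0.4529, 0.186, 0.1148]
ee_rot: [[0.001, 0.484, -0.875], [0.001, -0.875, -0.484], [-1.0, -0.0, -0.001]]
wrist_force: [-2.3, 2.1, 5.4]
gripper_width: 0.141
```

```bash
python3 s.py
```

```text
11.5 [0.4529 0.186  0.1148] F [-2.3  2.1  5.4] M [ 0.406  0.937 -0.108] w 12.3 j6 77.55
```

play_rows(
  commands=[
    {"fingers": 1,"tx": 0,"ty": 0,"tz": 0,"ax": 0.015,"ay": 0,"az": 0},
    {"fingers": 1,"tx": 0,"ty": 0,"tz": 0,"ax": 0.035,"ay": 0,"az": 0},
    {"fingers": 1,"tx": 0,"ty": 0,"tz": 0,"ax": 0.055,"ay": 0,"az": 0},
    {"fingers": 1,"tx": 0,"ty": 0,"tz": 0,"ax": 0.075,"ay": 0,"az": 0},
    {"fingers": 1,"tx": 0,"ty": 0,"tz": 0,"ax": 0.09,"ay": 0,"az": 0},
  ],
)

```text
time_s: 11.92
tcp_pos: [0.4535, 0.1858, 0.1149]
ee_rot: [[0.002, 0.222, -0.975], [-0.0, -0.975, -0.222], [-1.0, 0.001, -0.002]]
wrist_force: [0.7, -0.9, 2.6]
gripper_width: 0.163
```

```bash
python3 s.py
```

```text
11.92 [0.4535 0.1858 0.1149] F [ 0.7 -0.9  2.6] M [-0.263 -0.056  0.857] w 14.1 j6 61.35
```

play_rows(
  commands=[
    {"fingers": 1,"tx": 0,"ty": 0,"tz": 0,"ax": 0,"ay": 0,"az": 0},
    {"fingers": 1,"tx": 0,"ty": 0,"tz": 0,"ax": 0,"ay": 0,"az": 0},
  ],
)

```text
time_s: 12.08
tcp_pos: [0.4535, 0.1856, 0.1148]
ee_rot: [[0.002, 0.223, -0.975], [-0.0, -0.975, -0.223], [-1.0, 0.001, -0.002]]
wrist_force: [1.2, -2.4, 5.0]
gripper_width: 0.145
```

```bash
python3 s.py; python3 look.py pics/w7.png
```

```text
12.08 [0.4535 0.1856 0.1148] F [ 1.2 -2.4  5. ] M [-0.609 -0.337  0.338] w 12.6 j6 61.45
tcp [0.4535 0.1856 0.1148] t 12.0833 j6 [ 41.3  17.  -28.1   0.1 -44.8  61.5]
mount [[0.0012, -0.2895, 0.9572, -0.1436], [1.0, 0.0002, -0.0012, 0.0004], [0.0001, 0.9572, 0.2895, -0.0809], [0.0, 0.0, 0.0, 1.0]] 357.2
knob_grip [276.2 215.4] 0.65 area 29618 [0.4897 0.1943 0.119 ]
pin_head [268.4 164. ] 0.63 area 1736 [0.5092 0.2019 0.116 ]
```

View pics/w7.png

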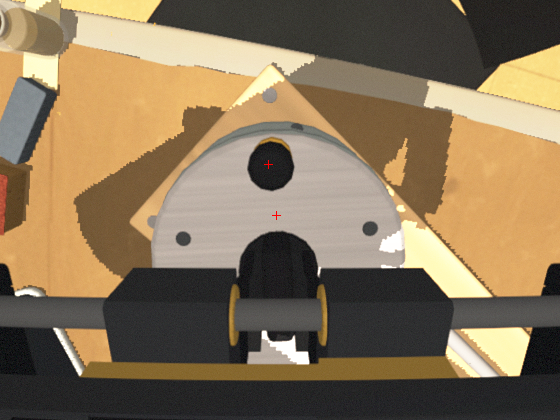

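The cap and pin turn with the gripper (pin at (271,164)). Continuing.

play_rows(
  commands=[
    {"fingers": 1,"tx": 0,"ty": 0,"tz": 0,"ax": 0.022,"ay": 0,"az": 0},
    {"fingers": 1,"tx": 0,"ty": 0,"tz": 0,"ax": 0.044,"ay": 0,"az": 0},
    {"fingers": 1,"tx": 0,"ty": 0,"tz": 0,"ax": 0.066,"ay": 0,"az": 0},
    {"fingers": 1,"tx": 0,"ty": 0,"tz": 0,"ax": 0.088,"ay": 0,"az": 0},
    {"fingers": 1,"tx": 0,"ty": 0,"tz": 0,"ax": 0.11,"ay": 0,"az": 0},
  ],
)

```text
time_s: 12.65
tcp_pos: [0.4535, 0.1846, 0.1148]
ee_rot: [[0.001, -0.126, -0.992], [-0.002, -0.992, 0.126], [-1.0, 0.002, -0.001]]
wrist_force: [3.7, -5.7, 5.8]
gripper_width: 0.144
```

```bash
python3 s.py
```

```text
12.65 [0.4535 0.1846 0.1148] F [ 3.7 -5.7  5.8] M [-1.979 -1.108  0.185] w 12.6 j6 41.38
```

play_rows(
  commands=[
    {"fingers": 1,"tx": 0,"ty": 0,"tz": 0,"ax": 0.008,"ay": 0,"az": 0},
    {"fingers": 1,"tx": 0,"ty": 0,"tz": 0,"ax": 0.016,"ay": 0,"az": 0},
    {"fingers": 1,"tx": 0,"ty": 0,"tz": 0,"ax": 0.016,"ay": 0,"az": 0},
  ],
)

```text
time_s: 12.9
tcp_pos: [0.4533, 0.1844, 0.1147]
ee_rot: [[0.0, -0.174, -0.985], [-0.002, -0.985, 0.174], [-1.0, 0.002, -0.001]]
wrist_force: [1.8, -5.7, 6.0]
gripper_width: 0.144
```

```bash
python3 s.py
```

```text
12.9 [0.4533 0.1844 0.1147] F [ 1.8 -5.7  6. ] M [-1.795 -0.564  0.046] w 12.5 j6 38.61
```

play_rows(
  commands=[
    {"fingers": 1,"tx": 0,"ty": 0,"tz": 0,"ax": 0.0064,"ay": 0,"az": 0},
    {"fingers": 1,"tx": 0,"ty": 0,"tz": 0,"ax": 0.0127,"ay": 0,"az": 0},
  ],
)

```text
time_s: 13.07
tcp_pos: [0.4533, 0.1843, 0.1148]
ee_rot: [[0.0, -0.213, -0.977], [-0.002, -0.977, 0.213], [-1.0, 0.002, -0.001]]
wrist_force: [3.7, -7.1, 5.7]
gripper_width: 0.146
```

```bash
python3 s.py
```

```text
13.07 [0.4533 0.1843 0.1148] F [ 3.7 -7.1  5.7] M [-1.982 -0.896  0.14 ] w 12.7 j6 36.32
```

play_rows(
  commands=[
    {"fingers": 1,"tx": 0,"ty": 0,"tz": 0,"ax": 0.0064,"ay": 0,"az": 0},
    {"fingers": 1,"tx": 0,"ty": 0,"tz": 0,"ax": 0.0127,"ay": 0,"az": 0},
  ],
)

```text
time_s: 13.23
tcp_pos: [0.4533, 0.1842, 0.1148]
ee_rot: [[0.0, -0.252, -0.968], [-0.002, -0.968, 0.252], [-1.0, 0.002, -0.001]]
wrist_force: [2.3, -6.6, 6.2]
gripper_width: 0.15
```

```bash
python3 s.py
```

```text
13.23 [0.4533 0.1842 0.1148] F [ 2.3 -6.6  6.2] M [-2.088 -0.876  0.101] w 13.0 j6 34.04
```

play_rows(
  commands=[
    {"fingers": 1,"tx": 0,"ty": 0,"tz": 0,"ax": 0.0064,"ay": 0,"az": 0},
    {"fingers": 1,"tx": 0,"ty": 0,"tz": 0,"ax": 0.0127,"ay": 0,"az": 0},
  ],
)

```text
time_s: 13.4
tcp_pos: [0.4532, 0.1841, 0.1148]
ee_rot: [[0.0, -0.291, -0.957], [-0.003, -0.957, 0.291], [-1.0, 0.002, -0.001]]
wrist_force: [4.6, -6.4, 7.0]
gripper_width: 0.146
```

```bash
python3 s.py
```

```text
13.4 [0.4532 0.1841 0.1148] F [ 4.6 -6.4  7. ] M [-2.152 -0.937  0.019] w 12.7 j6 31.76
```

play_rows(
  commands=[
    {"fingers": 1,"tx": 0,"ty": 0,"tz": 0,"ax": 0.0064,"ay": 0,"az": 0},
    {"fingers": 1,"tx": 0,"ty": 0,"tz": 0,"ax": 0.0127,"ay": 0,"az": 0},
  ],
)

```text
time_s: 13.57
tcp_pos: [0.4532, 0.184, 0.1147]
ee_rot: [[-0.0, -0.329, -0.944], [-0.003, -0.944, 0.329], [-1.0, 0.003, -0.001]]
wrist_force: [3.2, -8.1, 6.4]
gripper_width: 0.143
```

```bash
python3 s.py
```

```text
13.57 [0.4532 0.184  0.1147] F [ 3.2 -8.1  6.4] M [-2.236 -0.931  0.097] w 12.4 j6 29.46
```

play_rows(
  commands=[
    {"fingers": 1,"tx": 0,"ty": 0,"tz": 0,"ax": 0.0064,"ay": 0,"az": 0},
    {"fingers": 1,"tx": 0,"ty": 0,"tz": 0,"ax": 0.0127,"ay": 0,"az": 0},
  ],
)

```text
time_s: 13.73
tcp_pos: [0.4531, 0.1839, 0.1148]
ee_rot: [[-0.0, -0.367, -0.93], [-0.003, -0.93, 0.367], [-1.0, 0.003, -0.001]]
wrist_force: [2.7, -7.1, 6.7]
gripper_width: 0.144
```

```bash
python3 s.py
```

```text
13.73 [0.4531 0.1839 0.1148] F [ 2.7 -7.1  6.7] M [-2.177 -0.864  0.05 ] w 12.5 j6 27.14
```

play_rows(
  commands=[
    {"fingers": 1,"tx": 0,"ty": 0,"tz": 0,"ax": 0.005,"ay": 0,"az": 0},
    {"fingers": 1,"tx": 0,"ty": 0,"tz": 0,"ax": 0.01,"ay": 0,"az": 0},
  ],
)

```text
time_s: 13.9
tcp_pos: [0.4531, 0.1839, 0.1148]
ee_rot: [[-0.0, -0.394, -0.919], [-0.003, -0.919, 0.394], [-1.0, 0.003, -0.001]]
wrist_force: [3.0, -7.2, 7.6]
gripper_width: 0.15
```

```bash
python3 s.py
```

```text
13.9 [0.4531 0.1839 0.1148] F [ 3.  -7.2  7.6] M [-2.143 -0.797  0.428] w 13.0 j6 25.44
```

play_rows(
  commands=[
    {"fingers": 1,"tx": 0,"ty": 0,"tz": 0,"ax": 0.005,"ay": 0,"az": 0},
    {"fingers": 1,"tx": 0,"ty": 0,"tz": 0,"ax": 0.01,"ay": 0,"az": 0},
  ],
)

```text
time_s: 14.07
tcp_pos: [0.453, 0.1838, 0.1148]
ee_rot: [[-0.0, -0.422, -0.907], [-0.003, -0.907, 0.422], [-1.0, 0.003, -0.001]]
wrist_force: [4.0, -7.5, 6.1]
gripper_width: 0.145
```

```bash
python3 s.py
```

```text
14.07 [0.453  0.1838 0.1148] F [ 4.  -7.5  6.1] M [-2.282 -0.788  0.447] w 12.6 j6 23.66
```

play_rows(
  commands=[
    {"fingers": 1,"tx": 0,"ty": 0,"tz": 0,"ax": 0.005,"ay": 0,"az": 0},
    {"fingers": 1,"tx": 0,"ty": 0,"tz": 0,"ax": 0.01,"ay": 0,"az": 0},
  ],
)

```text
time_s: 14.23
tcp_pos: [0.453, 0.1837, 0.1147]
ee_rot: [[-0.001, -0.451, -0.892], [-0.003, -0.892, 0.451], [-1.0, 0.003, -0.001]]
wrist_force: [3.9, -8.4, 7.6]
gripper_width: 0.147
```

```bash
python3 s.py
```

```text
14.23 [0.453  0.1837 0.1147] F [ 3.9 -8.4  7.6] M [-2.399 -0.843  0.161] w 12.8 j6 21.81
```

play_rows(
  commands=[
    {"fingers": 1,"tx": 0,"ty": 0,"tz": 0,"ax": 0.005,"ay": 0,"az": 0},
    {"fingers": 1,"tx": 0,"ty": 0,"tz": 0,"ax": 0.01,"ay": 0,"az": 0},
  ],
)

```text
time_s: 14.4
tcp_pos: [0.4529, 0.1836, 0.1147]
ee_rot: [[-0.001, -0.48, -0.878], [-0.003, -0.878, 0.48], [-1.0, 0.003, -0.001]]
wrist_force: [3.8, -8.3, 6.5]
gripper_width: 0.151
```

```bash
python3 s.py
```

```text
14.4 [0.4529 0.1836 0.1147] F [ 3.8 -8.3  6.5] M [-2.399 -0.825  0.187] w 13.1 j6 20.0
```

play_rows(
  commands=[
    {"fingers": 1,"tx": 0,"ty": 0,"tz": 0,"ax": 0.005,"ay": 0,"az": 0},
    {"fingers": 1,"tx": 0,"ty": 0,"tz": 0,"ax": 0.01,"ay": 0,"az": 0},
  ],
)

```text
time_s: 14.57
tcp_pos: [0.4529, 0.1835, 0.1147]
ee_rot: [[-0.001, -0.507, -0.862], [-0.004, -0.862, 0.507], [-1.0, 0.003, -0.001]]
wrist_force: [2.9, -8.9, 7.7]
gripper_width: 0.15
```

```bash
python3 s.py
```

```text
14.57 [0.4529 0.1835 0.1147] F [ 2.9 -8.9  7.7] M [-2.479 -0.835  0.162] w 13.1 j6 18.2
```

There is a torque hump of about 0.43 N m at j6 25.4 and 23.7, just after a low at 27.1. That looks like a detent near j6 = 27. I'll go back across it in finer steps to bracket the middle.

play_rows(
  commands=[
    {"fingers": 1,"tx": 0,"ty": 0,"tz": 0,"ax": -0.01,"ay": 0,"az": 0},
    {"fingers": 1,"tx": 0,"ty": 0,"tz": 0,"ax": -0.02,"ay": 0,"az": 0},
  ],
)

```text
time_s: 14.73
tcp_pos: [0.4529, 0.1836, 0.1147]
ee_rot: [[-0.001, -0.451, -0.893], [-0.003, -0.893, 0.451], [-1.0, 0.003, -0.001]]
wrist_force: [2.7, -8.2, 8.0]
gripper_width: 0.146
```

```bash
python3 s.py
```

```text
14.73 [0.4529 0.1836 0.1147] F [ 2.7 -8.2  8. ] M [-2.368 -0.836 -0.198] w 12.7 j6 21.88
```

play_rows(
  commands=[
    {"fingers": 1,"tx": 0,"ty": 0,"tz": 0,"ax": -0.0035,"ay": 0,"az": 0},
    {"fingers": 1,"tx": 0,"ty": 0,"tz": 0,"ax": -0.007,"ay": 0,"az": 0},
  ],
)

```text
time_s: 14.9
tcp_pos: [0.453, 0.1837, 0.1147]
ee_rot: [[-0.0, -0.431, -0.902], [-0.003, -0.902, 0.431], [-1.0, 0.003, -0.001]]
wrist_force: [3.2, -7.7, 7.9]
gripper_width: 0.151
```

```bash
python3 s.py
```

```text
14.9 [0.453  0.1837 0.1147] F [ 3.2 -7.7  7.9] M [-2.337 -0.799  0.037] w 13.1 j6 23.11
```

play_rows(
  commands=[
    {"fingers": 1,"tx": 0,"ty": 0,"tz": 0,"ax": -0.0035,"ay": 0,"az": 0},
    {"fingers": 1,"tx": 0,"ty": 0,"tz": 0,"ax": -0.007,"ay": 0,"az": 0},
  ],
)

```text
time_s: 15.07
tcp_pos: [0.453, 0.1838, 0.1147]
ee_rot: [[-0.0, -0.411, -0.912], [-0.003, -0.912, 0.411], [-1.0, 0.003, -0.001]]
wrist_force: [3.7, -9.0, 6.9]
gripper_width: 0.145
```

```bash
python3 s.py
```

```text
15.07 [0.453  0.1838 0.1147] F [ 3.7 -9.   6.9] M [-2.28  -0.835  0.094] w 12.6 j6 24.39
```

play_rows(
  commands=[
    {"fingers": 1,"tx": 0,"ty": 0,"tz": 0,"ax": -0.0035,"ay": 0,"az": 0},
    {"fingers": 1,"tx": 0,"ty": 0,"tz": 0,"ax": -0.007,"ay": 0,"az": 0},
  ],
)

```text
time_s: 15.23
tcp_pos: [0.4531, 0.1839, 0.1148]
ee_rot: [[-0.0, -0.39, -0.921], [-0.003, -0.921, 0.39], [-1.0, 0.003, -0.001]]
wrist_force: [3.5, -7.5, 6.2]
gripper_width: 0.148
```

```bash
python3 s.py
```

```text
15.23 [0.4531 0.1839 0.1148] F [ 3.5 -7.5  6.2] M [-2.173 -0.792  0.323] w 12.9 j6 25.68
```

play_rows(
  commands=[
    {"fingers": 1,"tx": 0,"ty": 0,"tz": 0,"ax": -0.0035,"ay": 0,"az": 0},
    {"fingers": 1,"tx": 0,"ty": 0,"tz": 0,"ax": -0.007,"ay": 0,"az": 0},
  ],
)

```text
time_s: 15.4
tcp_pos: [0.4531, 0.1839, 0.1148]
ee_rot: [[-0.0, -0.371, -0.929], [-0.003, -0.929, 0.371], [-1.0, 0.003, -0.001]]
wrist_force: [2.7, -7.1, 7.2]
gripper_width: 0.151
```

```bash
python3 s.py
```

```text
15.4 [0.4531 0.1839 0.1148] F [ 2.7 -7.1  7.2] M [-2.266 -0.902 -0.067] w 13.1 j6 26.9
```

play_rows(
  commands=[
    {"fingers": 1,"tx": 0,"ty": 0,"tz": 0,"ax": -0.0035,"ay": 0,"az": 0},
    {"fingers": 1,"tx": 0,"ty": 0,"tz": 0,"ax": -0.007,"ay": 0,"az": 0},
  ],
)

```text
time_s: 15.57
tcp_pos: [0.4531, 0.1839, 0.1147]
ee_rot: [[-0.0, -0.352, -0.936], [-0.002, -0.936, 0.352], [-1.0, 0.002, -0.001]]
wrist_force: [3.8, -5.6, 7.1]
gripper_width: 0.145
```

```bash
python3 s.py
```

```text
15.57 [0.4531 0.1839 0.1147] F [ 3.8 -5.6  7.1] M [-2.246 -0.877 -0.456] w 12.6 j6 28.08
```

play_rows(
  commands=[
    {"fingers": 1,"tx": 0,"ty": 0,"tz": 0,"ax": -0.0035,"ay": 0,"az": 0},
    {"fingers": 1,"tx": 0,"ty": 0,"tz": 0,"ax": -0.007,"ay": 0,"az": 0},
  ],
)

```text
time_s: 15.73
tcp_pos: [0.4531, 0.184, 0.1148]
ee_rot: [[-0.0, -0.331, -0.944], [-0.002, -0.944, 0.331], [-1.0, 0.002, -0.001]]
wrist_force: [3.7, -6.8, 8.0]
gripper_width: 0.144
```

```bash
python3 s.py
```

```text
15.73 [0.4531 0.184  0.1148] F [ 3.7 -6.8  8. ] M [-2.15  -0.895 -0.316] w 12.5 j6 29.34
```

play_rows(
  commands=[
    {"fingers": 1,"tx": 0,"ty": 0,"tz": 0,"ax": -0.0035,"ay": 0,"az": 0},
    {"fingers": 1,"tx": 0,"ty": 0,"tz": 0,"ax": -0.007,"ay": 0,"az": 0},
  ],
)

```text
time_s: 15.9
tcp_pos: [0.4531, 0.184, 0.1148]
ee_rot: [[-0.0, -0.31, -0.951], [-0.002, -0.951, 0.31], [-1.0, 0.002, -0.001]]
wrist_force: [3.6, -7.2, 7.1]
gripper_width: 0.148
```

```bash
python3 s.py
```

```text
15.9 [0.4531 0.184  0.1148] F [ 3.6 -7.2  7.1] M [-2.035 -0.803 -0.091] w 12.8 j6 30.64
```

The torque crosses zero at j6 ≈ 26.8 going back and between 27.1 and 25.4 going forward, so the station is at about 0.885 rad. I'll centre there and release.

play_rows(
  commands=[
    {"fingers": 1,"tx": 0,"ty": 0,"tz": 0,"ax": 0.011,"ay": 0,"az": 0},
    {"fingers": 1,"tx": 0,"ty": 0,"tz": 0,"ax": 0.0217,"ay": 0,"az": 0},
    {"fingers": 1,"tx": 0,"ty": 0,"tz": 0,"ax": 0.0217,"ay": 0,"az": 0},
    {"fingers": 1,"tx": 0,"ty": 0,"tz": 0,"ax": 0.0217,"ay": 0,"az": 0},
  ],
)

```text
time_s: 16.23
tcp_pos: [0.4531, 0.1839, 0.1147]
ee_rot: [[-0.0, -0.373, -0.928], [-0.003, -0.928, 0.373], [-1.0, 0.003, -0.001]]
wrist_force: [3.4, -7.5, 6.4]
gripper_width: 0.146
```

```bash
python3 s.py
```

```text
16.23 [0.4531 0.1839 0.1147] F [ 3.4 -7.5  6.4] M [-2.198 -0.816  0.113] w 12.7 j6 26.74
```

play_rows(
  commands=[
    {"fingers": 0,"tx": 0,"ty": 0,"tz": 0,"ax": 0,"ay": 0,"az": 0},
    {"fingers": 0,"tx": 0,"ty": 0,"tz": 0,"ax": 0,"ay": 0,"az": 0},
    {"fingers": 0,"tx": 0,"ty": 0,"tz": 0,"ax": 0,"ay": 0,"az": 0},
    {"fingers": 0,"tx": 0,"ty": 0,"tz": 0,"ax": 0,"ay": 0,"az": 0},
    {"fingers": 0,"tx": 0,"ty": 0,"tz": 0,"ax": 0,"ay": 0,"az": 0},
  ],
)

```text
time_s: 16.65
tcp_pos: [0.4524, 0.1857, 0.1139]
ee_rot: [[-0.001, -0.373, -0.928], [-0.0, -0.928, 0.373], [-1.0, 0.0, 0.001]]
wrist_force: [-0.7, -0.2, -0.6]
gripper_width: 0.435
```

play_rows(
  commands=[
    {"fingers": 0,"tx": -0.02,"ty": 0,"tz": 0,"ax": 0,"ay": 0,"az": 0},
    {"fingers": 0,"tx": -0.04,"ty": 0,"tz": 0,"ax": 0,"ay": 0,"az": 0},
    {"fingers": 0,"tx": -0.06,"ty": 0,"tz": 0,"ax": 0,"ay": 0,"az": 0},
    {"fingers": 0,"tx": -0.07,"ty": 0,"tz": 0,"ax": 0,"ay": 0,"az": 0},
    {"fingers": 0,"tx": -0.07,"ty": 0,"tz": 0,"ax": 0,"ay": 0,"az": 0},
  ],
)

```text
time_s: 17.07
tcp_pos: [0.4535, 0.1865, 0.1683]
ee_rot: [[0.003, -0.372, -0.928], [0.002, -0.928, 0.372], [-1.0, -0.003, -0.002]]
wrist_force: [-0.8, -0.3, -0.1]
gripper_width: 0.494
```

```bash
python3 s.py; python3 look.py pics/w8.png
```

```text
17.07 [0.4535 0.1865 0.1683] F [-0.8 -0.3 -0.1] M [-0.003  0.124 -0.053] w 43.0 j6 26.76
tcp [0.4535 0.1865 0.1683] t 17.0667 j6 [ 41.4  13.  -24.3   0.  -52.5  26.8]
mount [[0.0012, -0.2902, 0.957, -0.1436], [1.0, 0.0002, -0.0011, -0.0003], [0.0001, 0.957, 0.2902, -0.0809], [0.0, 0.0, 0.0, 1.0]] 357.2
knob_grip [279.9 212.6] 0.77 area 26400 [0.4738 0.1777 0.119 ]
pin_head [281.1 148.4] 0.9 area 938 [0.5067 0.1639 0.116 ]
```

View pics/w8.png

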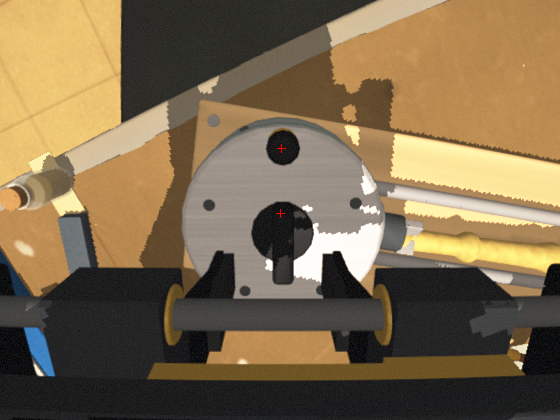

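The knob settled with the bar aligned (column 283) and the pin head at (283,148), still up. I'll close the fingers and move over the head.

play_rows(
  commands=[
    {"fingers": 1,"tx": 0,"ty": 0.0027,"tz": -0.04,"ax": 0,"ay": 0,"az": 0},
    {"fingers": 1,"tx": 0,"ty": 0.0027,"tz": -0.0774,"ax": 0,"ay": 0,"az": 0},
    {"fingers": 1,"tx": 0,"ty": 0.0027,"tz": -0.0774,"ax": 0,"ay": 0,"az": 0},
    {"fingers": 1,"tx": 0,"ty": 0.0027,"tz": -0.0774,"ax": 0,"ay": 0,"az": 0},
    {"fingers": 1,"tx": 0,"ty": 0.0027,"tz": -0.0774,"ax": 0,"ay": 0,"az": 0},
  ],
)

```text
time_s: 17.63
tcp_pos: [0.505, 0.1617, 0.1655]
ee_rot: [[-0.003, -0.374, -0.928], [-0.001, -0.928, 0.374], [-1.0, 0.002, 0.002]]
wrist_force: [-0.4, -0.7, 0.0]
gripper_width: 0.202
```

play_rows(
  commands=[
    {"fingers": 1,"tx": 0.01,"ty": 0,"tz": 0,"ax": 0,"ay": 0,"az": 0},
    {"fingers": 1,"tx": 0.022,"ty": 0,"tz": 0,"ax": 0,"ay": 0,"az": 0},
    {"fingers": 1,"tx": 0.022,"ty": 0,"tz": 0,"ax": 0,"ay": 0,"az": 0},
    {"fingers": 1,"tx": 0.022,"ty": 0,"tz": 0,"ax": 0,"ay": 0,"az": 0},
    {"fingers": 1,"tx": 0.022,"ty": 0,"tz": 0,"ax": 0,"ay": 0,"az": 0},
  ],
)

```text
time_s: 18.05
tcp_pos: [0.5056, 0.1623, 0.1502]
ee_rot: [[-0.0, -0.372, -0.928], [-0.0, -0.928, 0.372], [-1.0, 0.0, 0.0]]
wrist_force: [0.5, -0.1, 0.4]
gripper_width: 0.006
```

```bash
python3 s.py; python3 look.py pics/w9.png
```

```text
18.05 [0.5056 0.1623 0.1502] F [ 0.5 -0.1  0.4] M [-0.033  0.083  0.047] w 0.5 j6 32.83
tcp [0.5056 0.1623 0.1502] t 18.05 j6 [ 35.3  18.  -20.1   0.  -51.9  32.8]
mount [[0.0012, -0.2902, 0.957, -0.1436], [1.0, 0.0002, -0.0011, -0.0003], [0.0001, 0.957, 0.2902, -0.0809], [0.0, 0.0, 0.0, 1.0]] 357.2
knob_grip [277.6 247.3] 0.97 area 6100 [0.5136 0.1597 0.119 ]
knob_grip [277.2 246.8] 0.65 area 300 [0.514  0.1598 0.119 ]
pin_head [273.7 248.1] 0.78 area 338 [0.5128 0.1623 0.116 ]
```

View pics/w9.png

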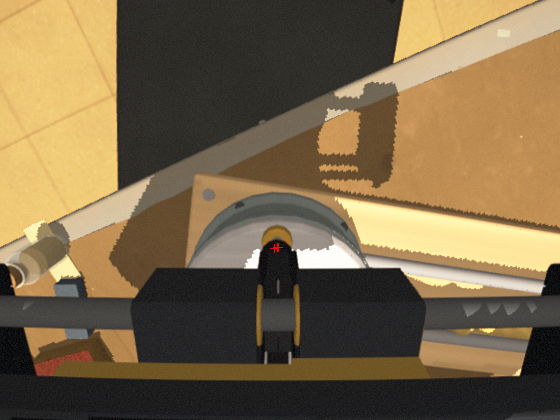

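The closed fingers stand over the head, with the bush at (277,237) just outside. I'll press in small steps, watching Fz.

play_rows(
  commands=[
    {"fingers": 1,"tx": 0.003,"ty": 0,"tz": 0,"ax": 0,"ay": 0,"az": 0},
    {"fingers": 1,"tx": 0.006,"ty": 0,"tz": 0,"ax": 0,"ay": 0,"az": 0},
    {"fingers": 1,"tx": 0.006,"ty": 0,"tz": 0,"ax": 0,"ay": 0,"az": 0},
  ],
)

```text
time_s: 18.45
tcp_pos: [0.5061, 0.1623, 0.1458]
ee_rot: [[0.001, -0.373, -0.928], [0.0, -0.928, 0.373], [-1.0, -0.001, -0.0]]
wrist_force: [0.8, -0.8, -0.2]
gripper_width: 0.003
```

play_rows(
  commands=[
    {"fingers": 1,"tx": 0.0013,"ty": 0,"tz": 0,"ax": 0,"ay": 0,"az": 0},
    {"fingers": 1,"tx": 0.0026,"ty": 0,"tz": 0,"ax": 0,"ay": 0,"az": 0},
    {"fingers": 1,"tx": 0.0026,"ty": 0,"tz": 0,"ax": 0,"ay": 0,"az": 0},
  ],
)

```text
time_s: 18.7
tcp_pos: [0.5061, 0.1622, 0.1439]
ee_rot: [[0.001, -0.373, -0.928], [0.0, -0.928, 0.373], [-1.0, -0.0, -0.0]]
wrist_force: [0.2, 0.1, 1.2]
gripper_width: 0.008
```

play_rows(
  commands=[
    {"fingers": 1,"tx": 0.001,"ty": 0,"tz": 0,"ax": 0,"ay": 0,"az": 0},
    {"fingers": 1,"tx": 0.001,"ty": 0,"tz": 0,"ax": 0,"ay": 0,"az": 0},
  ],
)

```text
time_s: 18.87
tcp_pos: [0.5061, 0.1623, 0.1432]
ee_rot: [[0.001, -0.373, -0.928], [0.0, -0.928, 0.373], [-1.0, -0.0, -0.0]]
wrist_force: [0.3, 1.0, 1.9]
gripper_width: 0.006
```

play_rows(
  commands=[
    {"fingers": 1,"tx": 0.0013,"ty": 0,"tz": 0,"ax": 0,"ay": 0,"az": 0},
    {"fingers": 1,"tx": 0.0013,"ty": 0,"tz": 0,"ax": 0,"ay": 0,"az": 0},
  ],
)

```text
time_s: 19.03
tcp_pos: [0.5061, 0.1622, 0.1421]
ee_rot: [[0.001, -0.373, -0.928], [0.0, -0.928, 0.373], [-1.0, -0.0, -0.0]]
wrist_force: [0.4, 0.6, 2.7]
gripper_width: 0.006
```

play_rows(
  commands=[
    {"fingers": 1,"tx": 0.0013,"ty": 0,"tz": 0,"ax": 0,"ay": 0,"az": 0},
    {"fingers": 1,"tx": 0.0013,"ty": 0,"tz": 0,"ax": 0,"ay": 0,"az": 0},
  ],
)

```text
time_s: 19.2
tcp_pos: [0.506, 0.1622, 0.1411]
ee_rot: [[0.0, -0.373, -0.928], [0.0, -0.928, 0.373], [-1.0, -0.0, -0.0]]
wrist_force: [1.0, 1.1, 1.7]
gripper_width: 0.006
```

The pin is past blank-plate height with only about 2–3 N, so it is entering the notch. Continuing.

play_rows(
  commands=[
    {"fingers": 1,"tx": 0.0013,"ty": 0,"tz": 0,"ax": 0,"ay": 0,"az": 0},
    {"fingers": 1,"tx": 0.0026,"ty": 0,"tz": 0,"ax": 0,"ay": 0,"az": 0},
    {"fingers": 1,"tx": 0.0026,"ty": 0,"tz": 0,"ax": 0,"ay": 0,"az": 0},
  ],
)

```text
time_s: 19.45
tcp_pos: [0.506, 0.1622, 0.139]
ee_rot: [[0.0, -0.373, -0.928], [0.0, -0.928, 0.373], [-1.0, -0.0, -0.0]]
wrist_force: [0.5, 0.3, 1.7]
gripper_width: 0.006
```

play_rows(
  commands=[
    {"fingers": 1,"tx": 0.0013,"ty": 0,"tz": 0,"ax": 0,"ay": 0,"az": 0},
    {"fingers": 1,"tx": 0.0026,"ty": 0,"tz": 0,"ax": 0,"ay": 0,"az": 0},
    {"fingers": 1,"tx": 0.0026,"ty": 0,"tz": 0,"ax": 0,"ay": 0,"az": 0},
  ],
)

```text
time_s: 19.7
tcp_pos: [0.506, 0.1622, 0.1371]
ee_rot: [[0.0, -0.373, -0.928], [0.0, -0.928, 0.373], [-1.0, -0.0, -0.0]]
wrist_force: [0.6, 0.7, 2.0]
gripper_width: 0.011
```

play_rows(
  commands=[
    {"fingers": 1,"tx": 0.0013,"ty": 0,"tz": 0,"ax": 0,"ay": 0,"az": 0},
    {"fingers": 1,"tx": 0.0013,"ty": 0,"tz": 0,"ax": 0,"ay": 0,"az": 0},
  ],
)

```text
time_s: 19.87
tcp_pos: [0.5059, 0.1621, 0.1361]
ee_rot: [[-0.0, -0.373, -0.928], [0.0, -0.928, 0.373], [-1.0, 0.0, 0.0]]
wrist_force: [0.9, 0.5, 1.7]
gripper_width: 0.004
```

play_rows(
  commands=[
    {"fingers": 1,"tx": 0.0013,"ty": 0,"tz": 0,"ax": 0,"ay": 0,"az": 0},
    {"fingers": 1,"tx": 0.0013,"ty": 0,"tz": 0,"ax": 0,"ay": 0,"az": 0},
  ],
)

```text
time_s: 20.03
tcp_pos: [0.5059, 0.1622, 0.1354]
ee_rot: [[0.0, -0.373, -0.928], [0.0, -0.928, 0.373], [-1.0, -0.0, -0.0]]
wrist_force: [0.3, 0.8, 2.9]
gripper_width: 0.004
```

play_rows(
  commands=[
    {"fingers": 1,"tx": 0.0007,"ty": 0,"tz": 0,"ax": 0,"ay": 0,"az": 0},
    {"fingers": 1,"tx": 0.0007,"ty": 0,"tz": 0,"ax": 0,"ay": 0,"az": 0},
  ],
)

```text
time_s: 20.2
tcp_pos: [0.506, 0.1622, 0.1353]
ee_rot: [[0.0, -0.373, -0.928], [-0.0, -0.928, 0.373], [-1.0, -0.0, -0.0]]
wrist_force: [0.2, 0.6, 6.3]
gripper_width: -0.0
```

The pin stopped at tip height 0.116, which is home, and the force rose to 6.3 N. Retreating.

play_rows(
  commands=[
    {"fingers": 1,"tx": -0.02,"ty": 0,"tz": 0,"ax": 0,"ay": 0,"az": 0},
    {"fingers": 1,"tx": -0.06,"ty": 0,"tz": 0,"ax": 0,"ay": 0,"az": 0},
    {"fingers": 1,"tx": -0.1,"ty": 0,"tz": 0,"ax": 0,"ay": 0,"az": 0},
    {"fingers": 1,"tx": -0.12,"ty": 0,"tz": 0,"ax": 0,"ay": 0,"az": 0},
    {"fingers": 1,"tx": -0.12,"ty": 0,"tz": 0,"ax": 0,"ay": 0,"az": 0},
  ],
)

```text
time_s: 20.62
tcp_pos: [0.5069, 0.1626, 0.228]
ee_rot: [[0.005, -0.373, -0.928], [0.003, -0.928, 0.373], [-1.0, -0.004, -0.003]]
wrist_force: [0.1, 0.5, 0.4]
gripper_width: 0.004
```

play_rows(
  commands=[
    {"fingers": 1,"tx": 0,"ty": 0,"tz": 0,"ax": 0,"ay": 0,"az": 0},
    {"fingers": 1,"tx": 0,"ty": 0,"tz": 0,"ax": 0,"ay": 0,"az": 0},
    {"fingers": 1,"tx": 0,"ty": 0,"tz": 0,"ax": 0,"ay": 0,"az": 0},
  ],
)

```text
time_s: 20.87
tcp_pos: [0.5048, 0.1616, 0.2229]
ee_rot: [[-0.004, -0.373, -0.928], [-0.002, -0.928, 0.373], [-1.0, 0.003, 0.003]]
wrist_force: [0.6, -0.2, 0.4]
gripper_width: 0.002
```

```bash
python3 s.py; python3 look.py pics/w10.png
```

```text
20.87 [0.5048 0.1616 0.2229] F [ 0.6 -0.2  0.4] M [-0.135  0.181  0.026] w 0.2 j6 32.83
tcp [0.5048 0.1616 0.2229] t 20.8667 j6 [ 35.3  13.8 -14.3  -0.  -62.1  32.8]
mount [[0.0012, -0.2902, 0.957, -0.1436], [1.0, 0.0002, -0.0011, -0.0003], [0.0001, 0.957, 0.2902, -0.0809], [0.0, 0.0, 0.0, 1.0]] 357.2
knob_grip [277.1 236.5] 0.75 area 9007 [0.4926 0.1672 0.119 ]
pin_head [273.  211.9] 0.86 area 456 [0.5105 0.1632 0.116 ]
```

View pics/w10.png

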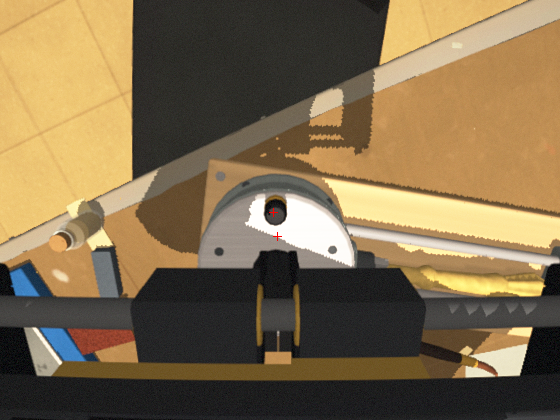

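The robot is clear, the head sits low on its bush at (275,211), and the vial, stone and block stand where they were. Handing in.

```bash
python3 -c "
from station import job
print(job.finish_job())"; python3 s.py
```

```text
the job is handed in; nothing more can be done
None
the job is handed in; nothing more can be done
```

The finial is indexed to its next station with the lock pin pushed home, and I handed the job in at about 21 s. The hand-in gives no verdict.

- **Pin up:** I gripped the pin head and lifted it 12 mm.
- **Turn:** I gripped the bar knob and turned it clockwise, reading the wrist moment at each step. A hump of about 0.43 N m showed at about 0.93 rad. Going back across it in finer steps gave the opposite hump, with zero torque at about 0.885 rad. I centred the knob there and let it go.
- **Pin home:** The closed fingertips pressed the pin down with 2–3 N through the blank-plate height. It stopped at a tip height of 116 mm, which is the home height, at 6.3 N.

**Last checks:**
- After I retreated, the wrist picture showed the head low on its bush with the arm clear. It also showed the vial, stone and part of the block in place.
- I did not look at the two jars again. The arm passed well above them at the start.
- The force on the nose stayed well under 30 N going by the wrist readings, and the arm kept clear of the finial.
- While I turned the bar, a small centring offset of 1–2 mm caused about 9 N of sideways force. It went away once I let go.
- One network hit for the pin head was really the vial, and I ignored it.

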